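Index the orange can under the date printer and print it

ROBOT

A 6-joint arm with a two-finger parallel gripper is mounted at the origin on a cart in front of the work surface, level with it; the furniture and walls round the work are solid. World frame = base frame: x ahead of the robot, y to its left, z up, the work surface at z = 0. Lengths are in mm, angles in rad, forces in N, time in s.
With the tool pointing down it reaches from about 275 to 825 mm from the base axis. Payload 5.2 kg.
Tool frame: the origin (TCP) lies midway between the tips of the shut fingers; the grasp point (between the pads) lies 19 mm behind it (env.pinch_z is the distance from the TCP to the grasp point, in mm); z points along the fingers, y is the line along which they close (so a half turn about z gives the same grasp; the last joint's range is limited). The gripper opens to 93 mm and grips with 3 to 60 N. Pads are 15 mm wide; open, the fingers measure 128 mm over their backs; the gripper's body (75 mm by 188 mm) begins 65 mm behind the grasp point.
Start: joints at [0.969, 0.259, 1.535, -0, 1.348, -0.203], TCP at [213.551, 506.854, 218.653] pointing down, gripper open.
Joint ranges: [-3.14, 3.14], [-0.91, 2.08], [0.19, 2.58], [-1.22, 4.36], [0.22, 2.71], [-3.12, 3.12]. Speed limits (rad/s): [2.57, 2.57, 3.14, 3.14, 3.14, 3.14].

INTERFACE

Orientations are given as a rotation vector (axis times angle).
In Python, from plant import env gives the robot as it stands. Calls block until the motion is done:
- env.move_to(position, orientation): joint-space move of the TCP to a pose.
- env.move_straight(position, rotation=None, rate=150, threshold=None): straight line of the TCP; rotation=None keeps the orientation; rate is the mean speed in mm/s. With threshold (N) it stops when the force on the tool has changed by that much, and returns True; else False.
- env.movej(angles): joint-space move.
- env.set_gripper(opening): finger opening in mm; the grip force is fixed at half the most; returns when the fingers have stopped.
- env.wait(seconds).
- env.solve_ik(position, orientation): joint angles nearest the present ones, or None.
- env.capture(name): name is "scene" or "top" or "wrist"; returns (picture, depth): 400x640x3 uint8, blue, green, red; 400x640 float32, mm along the optical axis (not along the pixel's ray), 0 where there is no reading.
- env.camera_info(name): a dict with "fx", "fy", "cx", "cy" (pixels), "distortion" ([k1, k2, p1, p2, k3] as OpenCV has them; the pictures are not rectified), "R" (3x3) and "t" (3): a world point X has camera coordinates R X + t. Camera axes: x right, y down, z forward; pixel columns grow to the right and rows downward; lengths in mm; the calibration is good to about 2 mm. A picture is of the moment at which its call begins: read the wrist's pose just before it. camera_info takes no time and is no camera call; for the wrist camera it gives the pose at the moment of the call.
A pose or a line that the arm cannot do raises env.PlanningError and nothing moves.
- env.job_done(): hands the job in; it is judged then, once.
Readings, each from a call of its own:
- env.get_t(): time.
- env.get_q(): joint angles.
- env.get_joint_velocities(): joint speeds.
- env.get_joint_efforts(): joint torques, N m.
- env.get_ee_pos(): TCP position.
- env.get_tool_rot(): TCP orientation.
- env.get_wrist_force(): force on the tool from outside, world axes, zero at the start.
- env.get_wrist_torque(): the same for the moment, N m.
- env.get_grip_width(): finger opening in mm.
- env.get_grip_force(): force on a finger pad.
Only numpy, scipy, OpenCV 4.12 (cv2) and the standard library are available. Lean on these libraries where they do the work, as an engineer would, in place of code of your own. Each camera call takes 0.05 s, during which the arm holds its last target. There are 200 camera calls.

TASK

Date the orange nut can: push the red-handled handwheel down and, keeping it down, turn it until you feel its clutch catch, then count on (one full turn moves the table by one of its six places) until the orange can stands squarely under the print head. Let the wheel spring up, then twist the yellow key clockwise to its stop and let it spring back, never while another can or none is under the head. Do not touch the cans or the disc, and leave everything else where it lies.

Things in the scene. Friction and masses are not known exactly. Their poses are not given: they have to be found in the camera images.
- indexer: Fixed machine: aluminium disc, blue round gearbox with the handwheel on top, blue post with an arm (print head, 174 mm high) over one place of the disc. Origin: at table height on the disc's axis. In its frame the print place is 74 mm along +y, the wheel's axis at x +50, y -170 mm. Beyond stand cans 365 mm high (x > 0.56 for y > 0.28), right a label machine 243 mm high (x < 0.49, y < 0.1).
- table_axis (a point): Centre of the disc's top, 50 mm high. Six places, 60 degrees apart, 74 mm from the axis, each a rubber seat 2 mm high; the one under the head and one next to it start empty, four carry cans. Disc and wheel turn the same way: one full wheel turn anticlockwise from above turns the disc 60 degrees anticlockwise. The drive holds the disc where it is left.
- print_point (a point): Point under the print head where the middle of the orange can's lid has to be (97 mm above the table).
- wheel_axis (a point): Wheel's vertical axis, in the plane of its rim (112 mm above the table while up; steel, 125 mm across). Sprung up by about 5 N; pushed down it goes 14 mm to a stop, against 9 to 14 N. Up, it turns freely and drives nothing.
- handwheel: The wheel; origin on its axis, at table height while up. Pushed down 9 to 14 mm it still turns freely until a hidden plunger drops into the drive's one notch, at an unknown angle under one turn away either way. From there it drives the disc while kept down, needing 0.33 to 0.5 N m (7 to 11 N at the handle, before that 1 to 2 N). 10 degrees of play.
- handle_grip (a point): Middle of the red upright handle on the wheel: round, 27 mm thick, 60 mm long (36 mm below this point, 24 mm above) with a guard flange 40 mm across round its lowest 7 mm; 47 mm from the wheel's axis, 156 mm above the table while up. It spins freely about its own vertical axis, so a hand holding it can go round without turning. Starts at any angle round the wheel.
- orange_can: Clear can of orange cashews with a white lid, 70 mm across, 45 mm high, origin at the centre of its underside; two or three places away from the print head. It rides on the disc.
- brown_can_a: Like the orange can but with brown cashews; stands on another place of the disc.
- brown_can_b: Like the orange can but with brown cashews; stands on another place of the disc.
- brown_can_c: Like the orange can but with brown cashews; stands on another place of the disc.
- key_box: Fixed grey control box, 100 x 90 mm, 110 mm high with its collar, that carries the yellow key; origin at the centre of its underside.
- key_grip (a point): On the key's vertical axis, 142 mm above the table: the yellow T-bar key is 62 mm long along this point's x axis, 16 mm thick along its y axis, and reaches from 120 to 158 mm above the table. x and y turn with the key.
- print_key (a joint): Turn of the yellow key, clockwise seen from above: 0 at rest, 1.2 rad at its stop. A spring (0.05 N m at rest, 0.19 N m at the stop) turns it back. It lowers the print die onto the lid.
- tally_counter: Grey round tally counter, 52 mm, 17 mm high, lying on the table; leave it.
- dust_brush: Flat wooden brush, 188 mm long, 12 mm high, lying on the table; leave it.
- nut_scoop: Small steel scoop, 155 mm long, at the right; leave it.
- tape_roll: Roll of brown tape, 92 mm across, 48 mm high, at the back; leave it.
- disc: The aluminium disc itself, 222 mm across, 10 mm thick; origin on its axis at table height, its x and y axes turn with it.

How it is judged:
By the outcome, as a careful person would: the job done as asked, in the order asked, and still so for the second after the job is handed in, with the robot touching nothing.
It also fails if it takes over 72 s, if anything falls off the work surface, if the arm or the gripper's body presses on something with over 40 N, if the wrist force passes 120 N, or if a joint passes its speed limit or range.

## Working session

There is one attempt and no reset: what is moved stays moved. The work goes in short steps, each a Python script; the robot and the scene stay as the last script left them, time stands still between calls to the robot, and variables do not carry over. Pictures are saved under pics/ and viewed, at most 10 in all, crops included, and the job is handed in when it is done.

```bash
ls; mkdir -p pics; cat > h.py <<'E'
import numpy as np, cv2
from plant import env
def ray(cam,u,v,info=None):
    i=info or env.camera_info(cam)
    K=np.array([[i['fx'],0,i['cx']],[0,i['fy'],i['cy']],[0,0,1]])
    p=cv2.undistortPoints(np.array([[[u,v]]],float),K,np.array(i['distortion'],float))[0,0]
    R=np.array(i['R']);t=np.array(i['t'])
    return -R.T@t, R.T@np.array([p[0],p[1],1])
def atz(cam,u,v,z,info=None):
    c,d=ray(cam,u,v,info); return c+d*(z-c[2])/d[2]
def proj(cam,X,info=None):
    i=info or env.camera_info(cam)
    K=np.array([[i['fx'],0,i['cx']],[0,i['fy'],i['cy']],[0,0,1]])
    return cv2.projectPoints(np.array(X,float).reshape(-1,1,3),cv2.Rodrigues(np.array(i['R']))[0],np.array(i['t'],float),K,np.array(i['distortion'],float))[0][:,0]
E
python3 - <<'E'
from h import *
for n in("scene","top"):
    p,d=env.capture(n); np.save(f'pics/{n}_d.npy',d); cv2.imwrite(f'pics/{n}.png',p)
    i=env.camera_info(n); print(n,-np.array(i['R']).T@np.array(i['t']),i['fx'])
print(env.get_t(),env.get_tool_rot(),env.pinch_z)
E
```

```text
pics
scene [   7.65985184 -652.17155412 1160.47743512] 476.9307674745084
top [ 408.43546337  139.41824249 1693.9674214 ] 486.0099241660442
0.1 [-6.22185373e-01 -3.07870482e+00  2.32120825e-03] 18.8
```

View pics/top.png

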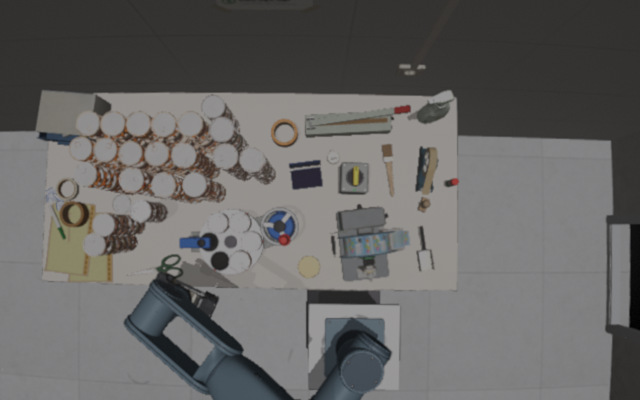

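View pics/scene.png

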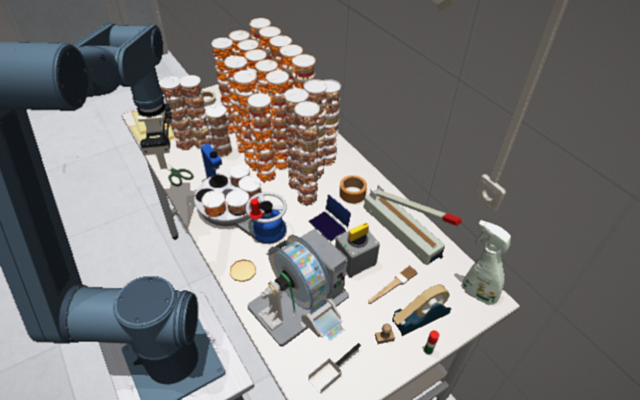

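The top view shows the disc at about (231,241), the wheel at (280,225) with its red handle at (284,240), and the key at (354,177). I'll enlarge both views.

```bash
python3 - <<'E'
from h import *
p=cv2.imread('pics/top.png'); s=cv2.imread('pics/scene.png')
a=cv2.resize(p[155:295,175:385],None,fx=3.8,fy=3.8,interpolation=cv2.INTER_CUBIC)
b=cv2.resize(s[140:280,185:395],None,fx=3.8,fy=3.8,interpolation=cv2.INTER_CUBIC)
a=cv2.convertScaleAbs(a,alpha=1.6)
cv2.imwrite('pics/topc.png',a);cv2.imwrite('pics/scc.png',b)
E
```

```text
(no output)
```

View pics/topc.png

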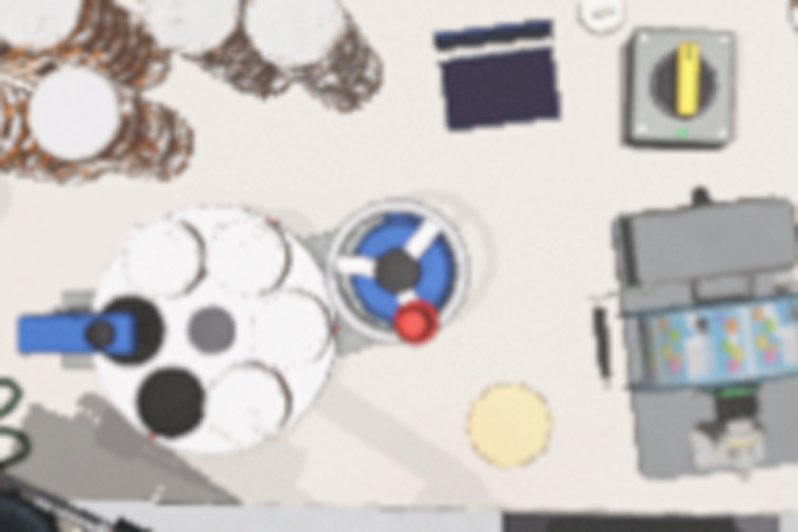

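View pics/scc.png

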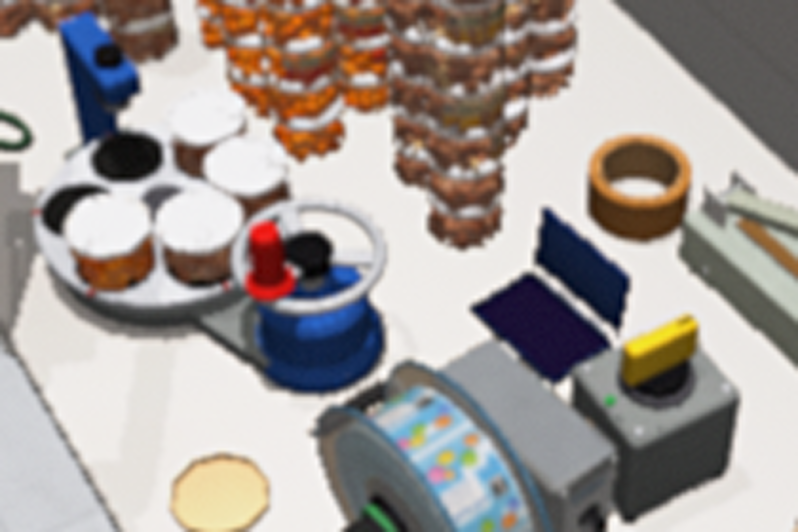

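The orange can is two places from the head, anticlockwise: top crop (250,405), scene crop (108,250). I need two full clockwise turns after the catch. Next I'll compute positions.

```bash
python3 - <<'E'
from h import *
f=lambda u,v:(175+(u+.5)/3.8-.5,155+(v+.5)/3.8-.5)
P={}
for n,u,v,z in [('disc',211,329,54),('discrim',214,329,50),('seat0',130,330,52),('seat1',170,402,52),('orange',248,403,97),('br180',292,327,97),('br240',245,255,97),('br300',163,259,97),('hub',398,268,112),('rim',399,270,112),('hnd',415,321,180),('key',688,78,158),('k1',688,43,158),('k2',688,115,158),('box',684,87,105)]:
    P[n]=atz('top',*f(u,v),z); print(n,P[n].round(1))
d=P['discrim'][:2]; w=P['rim'][:2]; v=w-d
yaw=np.arctan2(v[1],v[0])-np.arctan2(-170,50); print('dist',np.hypot(*v),177.2,'yaw',np.degrees(yaw))
for n in('seat0','seat1','orange','br180','br240','br300'):
    r=P[n][:2]-d; print(n,np.hypot(*r).round(1),(np.degrees(np.arctan2(r[1],r[0])-yaw)-90).round(1))
g=P['hnd'][:2]-w; print('handle r',np.hypot(*g),np.degrees(np.arctan2(g[1],g[0])))
# scene crosscheck
i=env.camera_info('scene')
fs=lambda u,v:(185+(u+.5)/3.8-.5,140+(v+.5)/3.8-.5)
for n,u,v,z in[('hndtop',263,228,180),('rim',318,251,112),('keytop',660,343,158)]: print(n,atz('scene',*fs(u,v),z).round(1))
E
```

```text
disc [362.2 425.   54. ]
discrim [362.1 423.   50. ]
seat0 [359.7 498.3  52. ]
seat1 [296.5 460.7  52. ]
orange [300.2 383.9  97. ]
br180 [366.6 347.1  97. ]
br240 [428.  389.5  97. ]
br300 [423.2 461.1  97. ]
hub [419.1 255.3 112. ]
rim [417.4 254.4 112. ]
hnd [375.5 235.5 180. ]
key [581.5  12.6 158. ]
k1 [611.   12.9 158. ]
k2 [550.4  12.3 158. ]
box [579.6  11.7 105. ]
dist 177.48428700078713 177.2 yaw 1.7454213259261617
seat0 75.2 0.1
seat1 75.6 58.4
orange 73.2 -239.4
br180 76.1 -178.4
br240 73.9 -118.8
br300 71.9 -59.8
handle r 45.90695055785106 -155.7105007909078
hndtop [373.6 242.  180. ]
rim [424.5 258.3 112. ]
keytop [574.2   6.5 158. ]
```

```bash
cat >> h.py <<'E'
def rot(h):  # tool down, closing axis (tool y) along heading h deg
    h=np.radians(h); y=np.array([np.cos(h),np.sin(h),0]); z=np.array([0,0,-1.]); x=np.cross(y,z)
    return cv2.Rodrigues(np.array([x,y,z]).T)[0].ravel()
E
python3 - <<'E'
from h import *
d=np.load('pics/top_d.npy'); i=env.camera_info('top')
R=np.array(i['R']);t=np.array(i['t'])
v,u=np.mgrid[150:290,325:415]; z=d[150:290,325:415]
K=np.array([[i['fx'],0,i['cx']],[0,i['fy'],i['cy']],[0,0,1]])
p=cv2.undistortPoints(np.stack([u,v],-1).reshape(-1,1,2).astype(float),K,np.array(i['distortion']))[:,0]
X=(np.c_[p,np.ones(len(p))]*z.reshape(-1,1)-t)@R
for x0 in range(300,640,20):
    print(x0,[int(X[(X[:,0]>=x0)&(X[:,0]<x0+20)&(X[:,1]>=y0)&(X[:,1]<y0+30)][:,2].max(initial=0)) for y0 in range(-140,100,30)])
print(env.get_tool_rot(),rot(67.2))
env.move_to([330,330,300],rot(45))
env.move_to([375,236,250],rot(45)); print(env.get_q(),env.get_wrist_force(),env.get_t())
i=env.camera_info('wrist'); import pickle; pickle.dump(i,open('pics/w1.pkl','wb'))
p,dd=env.capture('wrist'); np.save('pics/w1d.npy',dd); cv2.imwrite('pics/w1.png',p)
E
```

```text
300 [16, 33, 141, 175, 164, 31, 25, 12]
320 [71, 224, 240, 245, 246, 233, 208, 152]
340 [181, 219, 223, 232, 229, 218, 183, 155]
360 [78, 197, 222, 230, 231, 223, 193, 155]
380 [82, 218, 237, 251, 246, 239, 218, 159]
400 [89, 222, 220, 184, 184, 189, 183, 134]
420 [6, 187, 189, 189, 192, 192, 190, 7]
440 [9, 164, 189, 190, 188, 192, 191, 9]
460 [6, 141, 190, 187, 189, 189, 188, 14]
480 [11, 8, 182, 179, 64, 6, 8, 5]
500 [8, 10, 10, 8, 9, 10, 12, 6]
520 [15, 10, 8, 109, 110, 107, 106, 7]
540 [18, 12, 9, 113, 163, 163, 109, 9]
560 [18, 7, 10, 107, 163, 163, 111, 7]
580 [16, 9, 9, 114, 161, 163, 111, 13]
600 [18, 15, 14, 109, 167, 161, 111, 9]
620 [20, 14, 9, 108, 111, 109, 108, 16]
[-6.22185373e-01 -3.07870482e+00  2.32120825e-03] [0.62095885 3.07961272 0.        ]
[ 3.10074271e-01  4.22591387e-02  1.71816515e+00  7.97779744e-04
  1.38276991e+00 -4.75703443e-01] [ 0.76178009  0.88256764 -0.38424503] 1.5417
```

View pics/w1.png

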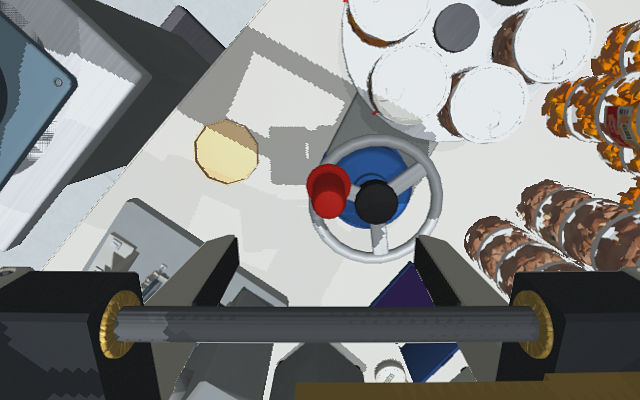

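The wrist view shows the rim centred near (374,200) and the red handle at (328,195). I'll refine both from the depth image.

```bash
cat >> h.py <<'E'
def cloud(i,d):
    K=np.array([[i['fx'],0,i['cx']],[0,i['fy'],i['cy']],[0,0,1]]); v,u=np.mgrid[0:400,0:640]
    p=cv2.undistortPoints(np.stack([u,v],-1).reshape(-1,1,2).astype(float),K,np.array(i['distortion']))[:,0]
    return ((np.c_[p,np.ones(len(p))]*d.reshape(-1,1)-np.array(i['t']))@np.array(i['R'])).reshape(400,640,3)
def circ(P):
    A=np.c_[2*P[:,:2],np.ones(len(P))]; s=np.linalg.lstsq(A,(P[:,:2]**2).sum(1),rcond=None)[0]
    return s[:2],np.sqrt(s[2]+s[0]**2+s[1]**2)
E
python3 - <<'E'
from h import *
import pickle
i=pickle.load(open('pics/w1.pkl','rb')); d=np.load('pics/w1d.npy'); p=cv2.imread('pics/w1.png').astype(int)
X=cloud(i,d); red=(p[...,2]>110)&(p[...,1]<60)&(p[...,0]<60)&(np.arange(640)[None]>300)&(np.arange(640)[None]<360)
Z=X[...,2]; print('red z',np.percentile(Z[red],[1,50,99]).round())
T=X[red&(Z>176)]; print('top',T[:,:2].min(0),T[:,:2].max(0),T.mean(0))
r=np.hypot(X[...,0]-417,X[...,1]-254)
M=(r>50)&(r<75)&(Z>102)&(Z<117)&~red; P=X[M]; 
c=np.array([417,254.])
for _ in range(3):
    q=P[abs(np.hypot(*(P[:,:2]-c).T)-58)<8]; c,rr=circ(q)
print('rim',c,rr,len(q),q[:,2].mean())
h=T.mean(0)[:2]-c; print('handle r',np.hypot(*h))
E
```

```text
red z [124. 180. 182.]
top [320.08876904 230.58930685] [383.56542239 292.2242122 ] [372.24563641 242.63710462 182.02682075]
rim [412.56063814 258.11713354] 57.17847748151055 1041 115.61881406816593
handle r 43.18484293887805
```

```bash
python3 - <<'E'
from h import *
import pickle
i=pickle.load(open('pics/w1.pkl','rb')); d=np.load('pics/w1d.npy'); p=cv2.imread('pics/w1.png').astype(int)
X=cloud(i,d); Z=X[...,2]
U=np.arange(640)[None];V=np.arange(400)[:,None]
red=(p[...,2]>110)&(p[...,1]<70)&(p[...,0]<70)&(U>300)&(U<355)&(V>155)&(V<225)
m=(red&(Z>175)).astype(np.uint8); n,l,s,cc=cv2.connectedComponentsWithStats(m); k=1+s[1:,4].argmax(); print(s[k],cc[k])
(u,v),rad=cv2.minEnclosingCircle(np.argwhere(l==k)[:,::-1].astype(np.float32)); print(u,v,rad)
h=atz('wrist',u,v,180,i); h2=atz('wrist',*cc[k],180,i); print('hnd',h,h2)
# rim outer ellipse at z~112
def at(P2,z): return np.array([atz('wrist',a,b,z,i) for a,b in P2])
rr=np.hypot(X[...,0]-414,X[...,1]-257)
M=(rr>48)&(rr<70)&(Z>108)&(Z<121)&~red&(p.max(2)-p.min(2)<30)&(p.mean(2)>90)
P=at(np.argwhere(M)[:,::-1],112); c=np.array([414,257.])
for _ in range(5):
    q=P[abs(np.hypot(*(P[:,:2]-c).T)-58)<7]; c,R0=circ(q)
    a=np.degrees(np.arctan2(*(q[:,:2]-c).T[::-1]))
print('rim',c,R0,len(q),np.histogram(a,8,(-180,180))[0]); 
print('r',np.hypot(*(h[:2]-c)))
print('proj of top-cam est',proj('top',[[c[0],c[1],112],[h[0],h[1],180]]), [(175+(a+.5)/3.8-.5,155+(b+.5)/3.8-.5) for a,b in((399,270),(415,321))])
E
```

```text
[314 189  31  30 701] [328.88159772 203.4807418 ]
328.73907470703125 203.32215881347656 15.27608585357666
hnd [372.51751701 242.22326908 180.        ] [372.67512832 242.21150749 180.        ]
rim [416.48815837 259.44776663] 57.26298773903731 3661 [ 91 388 486 485 436 574 593 608]
r 47.223941142530435
proj of top-cam est [[278.06930968 225.92977124]
 [281.6606686  240.0374369 ]] [(279.63157894736844, 225.68421052631578), (283.8421052631579, 239.10526315789474)]
```

```bash
python3 - <<'E'
from h import *
env.set_gripper(60)
env.move_straight([372.5,242.2,190],rot(45),150)
print(env.move_straight([372.5,242.2,131],None,100,threshold=8), env.get_ee_pos(),env.get_wrist_force())
env.set_gripper(20); env.wait(.2)
print(env.get_grip_width(),env.get_grip_force(),env.get_ee_pos(),env.get_wrist_force(),env.get_t())
C=np.array([416.5,259.4]); 
# small free swing while up: forces
for a in(-158.6,-170,-182,-194,-206):
    t=np.radians(a); env.move_straight([C[0]+47*np.cos(t),C[1]+47*np.sin(t),131],None,60); env.wait(.15)
    F=np.array(env.get_wrist_force()); e=np.array([np.cos(t),np.sin(t)]); print(a,F.round(1),'rad',(F[:2]@e).round(2),'tan',(F[1]*e[0]-F[0]*e[1]).round(2),env.get_ee_pos().round(1))
E
```

```text
False [373.05891737 242.37823494 131.63302712] [-0.81444262  0.41441885 -0.47300261]
27.130501498632274 30.000889536459 [372.19915008 242.08291319 131.08342251] [-2.76746807 -0.99417441  4.76700303] 4.45
-158.6 [-3.9 -2.2  5.3] rad 4.43 tan 0.64 [372.3 242.1 130.9]
-170 [-4.7 -0.8  5. ] rad 4.73 tan -0.07 [369.7 251.5 130.9]
-182 [-4.2  0.6  4.6] rad 4.2 tan -0.41 [369.  261.6 130.9]
-194 [-5.   1.6  5.3] rad 5.26 tan -0.38 [370.7 271.7 131.1]
-206 [-4.6  2.9  3.6] rad 5.42 tan -0.61 [374.4 281.1 131.1]
```

```bash
cat >> h.py <<'E'
C=np.array([416.5,259.4]); RR=47.0
def tgt(a,z): t=np.radians(a); return [C[0]+RR*np.cos(t),C[1]+RR*np.sin(t),z]
def rt(a):
    t=np.radians(a); F=np.array(env.get_wrist_force()); e=np.array([np.cos(t),np.sin(t)])
    return round(F[:2]@e,1),round(F[1]*e[0]-F[0]*e[1],1),round(F[2],1)
E
python3 - <<'E'
from h import *
a=-206.
env.move_straight(tgt(a,118),None,60); env.wait(.2); print(rt(a),env.get_ee_pos(),env.get_t())
n=0
L=[]
while a>-206-400:
    a-=10; env.move_straight(tgt(a,118),None,70); f=rt(a); L.append((a,)+f)
    n=n+1 if f[1]>4 else 0
    if n>=2: break
    if abs(f[0])>25: print('radial');break
print(L); env.wait(.3); print('a',a,rt(a),env.get_ee_pos(),env.get_grip_width(),env.get_t())
p,d=env.capture('top'); cv2.imwrite('pics/top2.png',cv2.convertScaleAbs(cv2.resize(p[195:285,170:320],None,fx=5,fy=5,interpolation=cv2.INTER_CUBIC),alpha=1.6))
E
```

```text
(np.float64(7.0), np.float64(0.7), np.float64(12.8)) [374.63748868 281.4323352  119.18506584] 7.275
[(-216.0, np.float64(7.2), np.float64(-2.0), np.float64(12.2)), (-226.0, np.float64(4.9), np.float64(-2.0), np.float64(12.2)), (-236.0, np.float64(4.0), np.float64(-1.3), np.float64(11.9)), (-246.0, np.float64(0.5), np.float64(-1.6), np.float64(13.0)), (-256.0, np.float64(-1.2), np.float64(-1.0), np.float64(13.4)), (-266.0, np.float64(-3.7), np.float64(-1.0), np.float64(12.2)), (-276.0, np.float64(-4.6), np.float64(-1.9), np.float64(12.2)), (-286.0, np.float64(-5.0), np.float64(-0.7), np.float64(13.2)), (-296.0, np.float64(-5.7), np.float64(-2.1), np.float64(12.3)), (-306.0, np.float64(-7.8), np.float64(-1.6), np.float64(13.7)), (-316.0, np.float64(-7.6), np.float64(-2.2), np.float64(13.5)), (-326.0, np.float64(-8.1), np.float64(-2.0), np.float64(13.3)), (-336.0, np.float64(-7.4), np.float64(-2.5), np.float64(13.3)), (-346.0, np.float64(-7.1), np.float64(-2.2), np.float64(12.5)), (-356.0, np.float64(-6.9), np.float64(-2.0), np.float64(13.5)), (-366.0, np.float64(-6.7), np.float64(-1.8)
[... 582 characters left out ...]
at64(12.2)), (-466.0, np.float64(4.2), np.float64(-1.6), np.float64(12.0)), (-476.0, np.float64(5.5), np.float64(-1.6), np.float64(12.3)), (-486.0, np.float64(5.8), np.float64(-0.8), np.float64(12.6)), (-496.0, np.float64(7.4), np.float64(-1.8), np.float64(12.7)), (-506.0, np.float64(5.6), np.float64(-4.9), np.float64(8.9)), (-516.0, np.float64(6.3), np.float64(-0.1), np.float64(8.6)), (-526.0, np.float64(6.5), np.float64(4.0), np.float64(9.0)), (-536.0, np.float64(5.6), np.float64(5.9), np.float64(9.1)), (-546.0, np.float64(6.3), np.float64(5.1), np.float64(10.0))]
a -546.0 (np.float64(5.1), np.float64(5.1), np.float64(9.2)) [369.16613265 263.45994427 118.14601222] 26.59144273838619 16.6417
```

The clutch dropped in at about -504° (tangential kick, and Fz fell from 12.7 to 8.9 N). It has driven the disc since about -520°. I'll continue clockwise to just short of the end, then look.

```bash
sed -i 's/C=np.array(\[416.5,259.4\])/C=np.array([415.7,259.4])/' h.py; python3 - <<'E'
from h import *
a=-546.; L=[]
while a>-1220:
    a=max(a-12,-1220); env.move_straight(tgt(a,118),None,75); f=rt(a); L.append(f)
    if abs(f[0])>25 or abs(f[1])>25: print('force');break
L=np.array(L); print(L[::4].tolist()); env.wait(.2); print('a',a,rt(a),env.get_ee_pos(),env.get_grip_width(),env.get_t())
p,d=env.capture('top'); s,_=env.capture('scene'); cv2.imwrite('pics/top3raw.png',p); np.save('pics/top3d.npy',d)
A=cv2.convertScaleAbs(cv2.resize(p[195:285,170:320],None,fx=5,fy=5,interpolation=cv2.INTER_CUBIC),alpha=1.6)[:,:400]
B=cv2.resize(s[130:230,180:280],(400,400),interpolation=cv2.INTER_CUBIC)
o=np.zeros((450,800,3),np.uint8); o[:,:400]=A; o[:400,400:]=B; cv2.imwrite('pics/t3.png',o)
E
```

```text
[[3.0, 5.0, 8.1], [-0.1, 4.8, 7.8], [-2.9, 5.7, 8.1], [-4.8, 4.3, 7.1], [-4.9, 5.4, 6.3], [-0.8, 5.1, 7.8], [6.9, 6.8, 10.5], [5.1, 4.8, 11.1], [2.7, 5.3, 11.5], [-2.1, 4.7, 11.4], [-5.5, 4.8, 11.2], [-5.8, 5.1, 11.3], [-4.5, 4.4, 8.9], [3.9, 6.2, 8.8], [7.1, 7.8, 10.7]]
a -1220 (np.float64(7.8), np.float64(7.1), np.float64(12.2)) [381.70460861 227.36985464 119.03477923] 26.333693784828174 33.0083
```

View pics/t3.png

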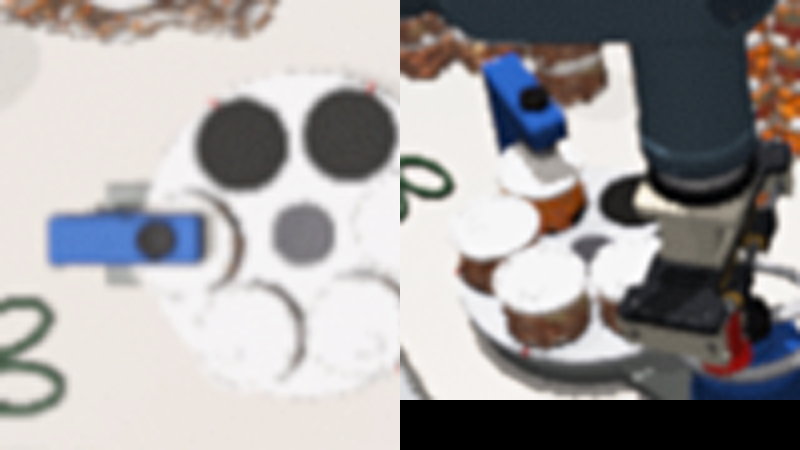

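```bash
cat >> h.py <<'E'
def seats(p):
    g=p.max(2); g=g.copy(); m=np.zeros_like(g); m[195:290,205:258]=1
    b=((g<75)&(m>0)).astype(np.uint8); n,l,s,c=cv2.connectedComponentsWithStats(b)
    out=[]
    for k in range(1,n):
        if 150<s[k,4]<600: 
            w=(l==k); X=atz('top',*c[k],52); out.append((s[k].tolist(),X[:2].round(1),))
    return out
E
python3 - <<'E'
from h import *
D=np.array([362.1,423.])
for f in('pics/top.png','pics/top3raw.png'):
    p=cv2.imread(f)
    for s,X in seats(p): v=X-D; print(f,s,X,np.hypot(*v).round(1),np.degrees(np.arctan2(v[1],v[0])).round(2))
    g=p.astype(int); h=(abs(g.max(2)-g.min(2))<12)&(g.mean(2)<105)&(g.mean(2)>40); h[:232]=0;h[251:]=0;h[:,:221]=0;h[:,243:]=0
    q=np.argwhere(h); print('hub px',q.mean(0)[::-1] if len(q) else None,len(q))
E
```

```text
pics/top.png [211, 252, 18, 18, 250] [296.3 460.4] 75.7 150.39
hub px [230.38461538 241.45299145] 117
pics/top3raw.png [231, 213, 18, 18, 256] [429.4 395.2] 72.8 -22.44
pics/top3raw.png [210, 215, 17, 18, 249] [420.9 468.5] 74.3 37.73
hub px [230.2        241.25833333] 120
```

```bash
python3 - <<'E'
from h import *
for a in(-1231,-1242,-1251): env.move_straight(tgt(a,118),None,60)
env.wait(.2); print(rt(a),env.get_t())
D=np.array([361.5,424.5])
for k in range(3):
    p,d=env.capture('top')
    for s,X in seats(p): v=X-D; print(s,X,np.hypot(*v).round(1),np.degrees(np.arctan2(v[1],v[0])).round(2))
s,_=env.capture('scene'); cv2.imwrite('pics/top4raw.png',p)
A=cv2.convertScaleAbs(cv2.resize(p[195:285,170:320],None,fx=5,fy=5,interpolation=cv2.INTER_CUBIC),alpha=1.6)[:,:400]
B=cv2.resize(s[130:230,180:280],(400,400),interpolation=cv2.INTER_CUBIC)
o=np.zeros((450,800,3),np.uint8); o[:,:400]=A; o[:400,400:]=B; cv2.imwrite('pics/t4.png',o)
E
```

```text
(np.float64(4.6), np.float64(5.8), np.float64(12.0)) 34.1833
[211, 214, 18, 18, 251] [424.8 462.9] 74.0 31.24
[233, 214, 25, 61, 448] [399.8 371.5] 65.4 -54.15
[211, 214, 18, 18, 249] [425.  462.9] 74.2 31.16
[233, 214, 25, 61, 447] [399.3 371.5] 65.1 -54.5
[211, 214, 18, 18, 250] [424.9 462.9] 74.1 31.2
[233, 214, 25, 61, 449] [399.4 371.4] 65.2 -54.48
```

View pics/t4.png

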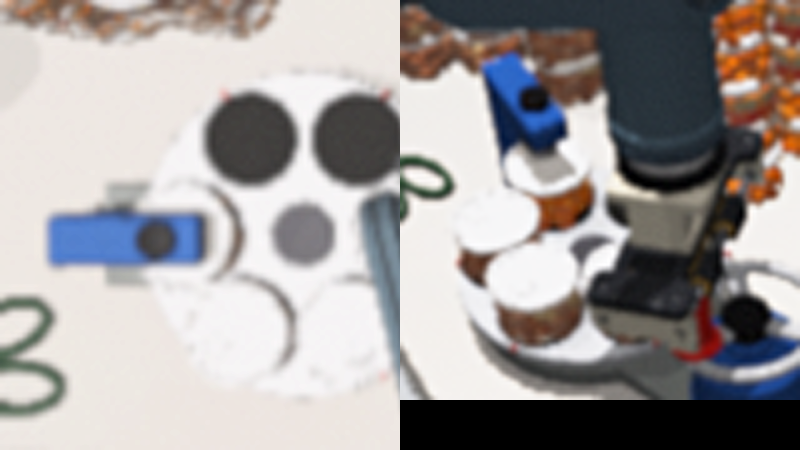

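The picture shows the orange can squarely under the head; the seat angle reads 31.2° against a target of 31.2 to 31.5°. Next: back off inside the play, let the wheel spring up, release, and go to the key.

```bash
python3 - <<'E'
from h import *
import pickle
a=-1247; env.move_straight(tgt(a,118),None,40); print(rt(a))
env.move_straight(tgt(a,132),None,50); env.wait(.1); print(rt(a))
env.set_gripper(60); env.wait(.1)
x,y,_=tgt(a,0); env.move_straight([x,y,300],None,200); print(env.get_wrist_force(),env.get_t())
env.move_to([579,16,290],rot(90)); env.wait(.2); print(env.get_q(),env.get_t())
D=np.array([361.5,424.5])
i=env.camera_info('wrist'); pickle.dump(i,open('pics/w2.pkl','wb'))
p,dd=env.capture('wrist'); np.save('pics/w2d.npy',dd); cv2.imwrite('pics/w2.png',p)
t,d=env.capture('top'); cv2.imwrite('pics/top5.png',t)
for s,X in seats(t): v=X-D; print(s,X,np.hypot(*v).round(1),np.degrees(np.arctan2(v[1],v[0])).round(2))
m=((p[...,2]>140)&(p[...,1]>110)&(p[...,0]<80)).astype(np.uint8); n,l,s,c=cv2.connectedComponentsWithStats(m)
for k in range(1,n):
    if s[k,4]>100:
        X=cloud(i,dd)[l==k]; print(s[k],c[k],np.percentile(X,[2,50,98],axis=0).round(1).tolist())
        w=(l==k)&(cloud(i,dd)[...,2]>152); r=cv2.minAreaRect(np.argwhere(w)[:,::-1].astype(np.float32)); print(r); P=[atz('wrist',*q,158,i)[:2].round(1) for q in cv2.boxPoints(r)]; print(P,np.mean(P,0))
E
```

```text
(np.float64(5.3), np.float64(1.0), np.float64(9.4))
(np.float64(-1.5), np.float64(-0.2), np.float64(-7.6))
[-0.00277155 -0.44330808 -0.53585873] 36.9917
[-1.63046657e-01  2.75086917e-01  1.33950366e+00  1.18928534e-04
  1.52656496e+00 -1.73520339e+00] 38.3833
[211, 214, 18, 18, 249] [425.  462.9] 74.2 31.16
[233, 214, 18, 18, 252] [426.4 388.8] 74.1 -28.81
[316 158  16  64 884] [323.24095023 186.74434389] [[552.4, 9.0, 156.7], [577.0, 15.5, 158.7], [608.5, 22.5, 160.3]]
((323.5, 189.5), (63.0, 15.0), 90.0)
[array([551.8,   9.3]), array([551.8,  22.5]), array([610.7,  22.8]), array([610.7,   8.9])] [581.25   15.875]
```

View pics/w2.png

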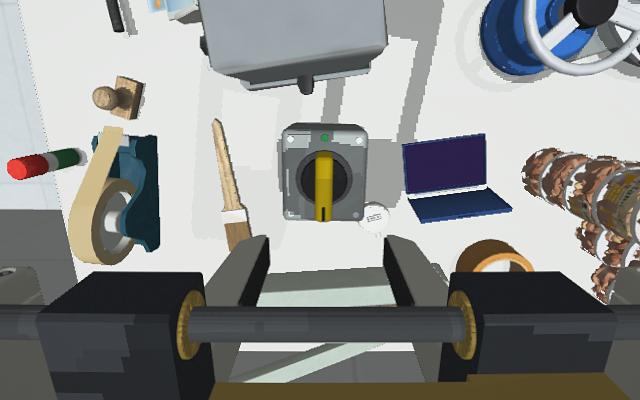

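The disc held its place (31.16°, -28.81°). The key is at (581.2, 15.9), aligned with x, and measures 59 x 14 mm, as expected. Grip it and twist.

```bash
python3 - <<'E'
from h import *
x,y=581.2,15.9
env.set_gripper(50)
env.move_straight([x,y,175],rot(90),150)
print(env.move_straight([x,y,127],None,80,threshold=8))
env.set_gripper(10); env.wait(.1); print(env.get_grip_width(),env.get_wrist_force(),env.get_wrist_torque(),env.get_t())
T0=env.get_wrist_torque()[2]
for k in list(range(8,65,8))+[66,68,70,72,74]:
    env.move_to([x,y,127],rot(90-k)); env.wait(.05); t=env.get_wrist_torque()[2]-T0; print(k,round(t,3),np.round(env.get_wrist_force(),1))
    if k>66 and abs(t)>.9: break
env.wait(.3); print(env.get_wrist_torque()[2]-T0,env.get_t())
i=env.camera_info('wrist'); import pickle; pickle.dump(i,open('pics/w3.pkl','wb'))
p,d=env.capture('wrist'); s,_=env.capture('scene'); cv2.imwrite('pics/w3.png',np.hstack([cv2.resize(p,(400,250)),cv2.resize(s[130:230,180:340],(400,250))]))
E
```

```text
False
16.06354918707981 [-1.31156551 -5.73111956  0.85317798] [-0.84588045  0.13169192 -0.17706124] 41.325
8 0.228 [-0.9 -5.   0.1]
16 0.267 [-0.8 -5.4  1.2]
24 0.302 [-1.  -5.1  0.9]
32 0.245 [-0.9 -5.4  1.3]
40 0.215 [-0.3 -4.9  1.7]
48 0.278 [-0.2 -5.4  1.4]
56 0.332 [-0.5 -5.1  0.6]
64 0.338 [-0.1 -4.7  0.4]
66 0.375 [ 0.1 -6.3  1.3]
68 0.367 [ 0.  -4.3  0.4]
70 0.459 [-0.6 -4.2  0.9]
72 0.785 [-0.4 -4.6  1.7]
74 0.764 [-1.1 -5.1  2. ]
0.7755936806935673 45.5917
```

View pics/w3.png

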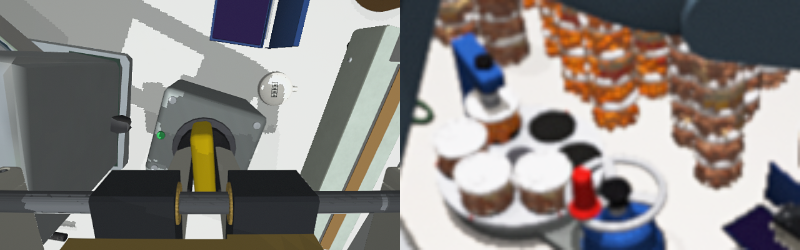

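The wrist torque jumps at 70–72°, so the key is at its stop, and the die is down on the orange can's lid. Next I return the key, release, retreat and check.

```bash
python3 - <<'E'
from h import *
x,y=581.2,15.9
for k in (56,40,24,10,4): env.move_to([x,y,127],rot(90-k))
print(env.get_wrist_torque()[2])
env.set_gripper(55); env.wait(.2); env.move_straight([x,y,290],None,200); env.wait(.5)
i=env.camera_info('wrist'); p,d=env.capture('wrist'); t,_=env.capture('top'); s,_=env.capture('scene')
m=((p[...,2]>140)&(p[...,1]>110)&(p[...,0]<80)).astype(np.uint8); n,l,st,c=cv2.connectedComponentsWithStats(m); k=1+st[1:,4].argmax()
r=cv2.minAreaRect(np.argwhere((l==k)&(cloud(i,d)[...,2]>152))[:,::-1].astype(np.float32)); print('key',r,[atz('wrist',*q,158,i)[:2].round(1) for q in cv2.boxPoints(r)])
D=np.array([361.5,424.5])
for q,X in seats(t): v=X-D; print(q,np.degrees(np.arctan2(v[1],v[0])).round(2))
print(env.get_t(),env.get_wrist_force())
A=cv2.resize(p[0:300,150:640],(490,300)); B=cv2.resize(s[130:280,200:380],(310,258)); o=np.zeros((300,800,3),np.uint8); o[:,:490]=A;o[:258,490:]=B; cv2.imwrite('pics/end.png',o)
E
```

```text
0.06601360475947118
key ((324.7913818359375, 186.9534454345703), (64.35933685302734, 15.796223640441895), 86.633544921875) [array([551.1,   9.3]), array([551.3,  23.2]), array([611.1,  22.7]), array([611. ,   8.1])]
[211, 214, 18, 18, 248] 31.19
[233, 214, 18, 18, 251] -28.78
50.0583 [0.15246316 0.26789278 0.35256744]
```

View pics/end.png

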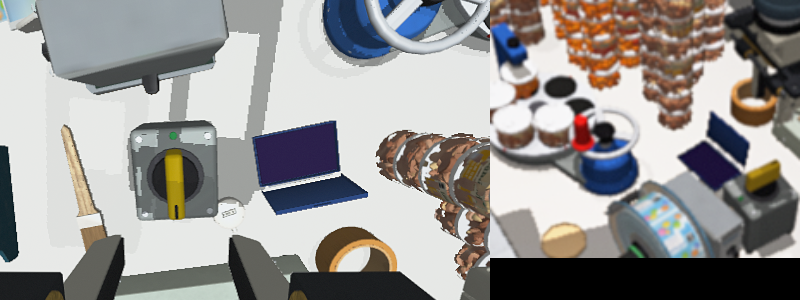

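The key is back at rest (crop 173,185), the orange can is still under the head, the wheel is up, and the brush and counter are undisturbed.

```bash
python3 -c "
from plant import env
print(env.job_done())"
```

```text
the job is handed in; nothing more can be done
None
```

The job is handed in: the orange can was turned two places clockwise to stand under the print head, the wheel was let up, and the key was twisted to its stop and is back at rest, with about 50 s used when last read; no verdict was returned.

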